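# Square the flat-edged disc to the stage bar and clip it in

### The arm

A 6-joint arm with a two-finger parallel gripper is mounted at the origin on a cart in front of the work surface, level with it; the furniture and walls round the work are solid. World frame = base frame: x ahead of the robot, y to its left, z up, the work surface at z = 0. Lengths are in m, angles in rad, forces in N, time in s.
With the tool pointing down it reaches from about 0.275 to 0.725 m from the base axis. Payload 15.9 kg.
Tool frame: the origin (TCP) lies midway between the tips of the shut fingers; the grasp point (between the pads) lies 19 mm behind it (grip_point_offset is the distance from the TCP to the grasp point, in m); z points along the fingers, y is the line along which they close (so a half turn about z gives the same grasp; the last joint's range is limited). The gripper opens to 85 mm and grips with 20 to 120 N. Pads are 22 mm wide; open, the fingers measure 114 mm over their backs; the gripper's body (76 mm by 85 mm) begins 54 mm behind the grasp point. The pads swing forward as they close: fully open they stand 13 mm farther back than shut.
Start: joints at [-1.334, 0.213, -0.034, 1.323, 0, 1.571], TCP at [0.117, -0.486, 0.231] pointing down, gripper open.
Joint ranges: [-2.98, 2.98], [-0.74, 1.72], [-1.14, 1.35], [-2.1, 2.04], [-1.57, 1.44], [-3.14, 3.14]. Speed limits (rad/s): [1.89, 1.89, 2.39, 2.57, 3.14, 3.14].

### API

Orientations are given as a unit quaternion [x, y, z, w].
In Python, from plant import * gives the robot as it stands.
- The arm moves only by the tool arm_command, never from a script. Its argument "commands" is a list of rows, each a list of 7 numbers: the shift along the tool's x, y, z in mm, then the turn, a rotation vector about the tool's x, y, z in rad, then the opening in per cent of the stroke, from 0 (shut) to 100 (fully open). A call has 1 to 5 rows; each row shifts and turns the commanded pose from where the row before left it, along the tool's axes as they then stand; what a row does not reach is not made up. A row lasts 1/12 s, in which the tool goes at most 41.7 mm and 7.16 degrees, less where a joint would pass 70% of its speed; a pose out of reach is approached as far as the arm can. A call is refused whole if a number of a shift passes 41.7 or a number of a turn 0.125, either way. A call with a gripper value outside its range is refused whole. The fingers move at their own pace and stop on an object; the grip force is fixed at half the most. Time passes only in rows, so rows that do not move let the fingers close. It gives the time, the measured TCP pose, the force, the opening and the grip force at its end, in the units of the state.
- get_state(): the state, without advancing time (a new reading comes with each control period).
- get_image(name): name is "side" or "top" or "wrist"; returns a dict with "img" (480x640x3 uint8, red, green, blue), "fovy" (degrees; the focal length in pixels is half the picture's height over the tangent of half this angle, whatever the lens; pixels are square), "cx", "cy" (the principal point, pixels), "dist" ([k1, k2, p1, p2, k3] as OpenCV has them; the pictures are not rectified), "extrinsics" (4x4, takes a point from world to camera coordinates). Camera axes: x right, y down, z forward; pixel columns grow to the right and rows downward; lengths in m; the calibration is good to about 2 mm. A picture is of the moment at which its call begins. There is no depth.
- sign_off(): hands the job in; it is judged then, once.
The state is a dict: "clock": time; "joint_positions": joint angles; "qvel": joint speeds; "joint_efforts": joint torques, N m; "eef_pos": TCP position; "tool_rot": TCP orientation; "force": force on the tool from outside, world axes, zero at the start; "wrist_torque": the same for the moment, N m; "grip_width": finger opening in m; "grip_force": force on a finger pad.
Only numpy, scipy, OpenCV 4.12 (cv2) and the standard library are available. Lean on these libraries where they do the work, as an engineer would, in place of code of your own. Each camera call takes 0.05 s, during which the arm holds its last target. There are 200 camera calls.

### The job

The copper reference disc lies askew on the loading stage under the video microscope. Turn it where it lies until its flat edge faces the alignment bar, then slide it home so that the flat runs in under both sprung clips and lies flush along the bar, with the disc flat on the deck midway between the side guides. Do not push against the microscope, and leave the other things on the bench where they are.

Things in the scene. Friction and masses are not known exactly. Their poses are not given: they have to be found in the camera images.
- stage: Fixed grey base plate, 250 x 150 mm, top 16 mm above the bench, carrying the loading stage and microscope. Origin on the bench; x axis from the open loading side (to the robot's right) to the alignment bar, y left along the bar, z up. The plate runs from x = -80 to +170 mm, 75 mm either side in y. Stage coordinates below are in this frame.
- deck_mid (a point): Middle of the white PTFE slide deck's top face, 20 mm above the bench (stage x = y = 0); axes as stage. The deck runs from x = -68 to +70 mm, y = -50 to +50; the disc slides on it with little friction (about 0.08). Aluminium side guides: inner faces at y = +50 and -50 mm, x = -32 to +68 mm, tops 5 mm above the deck; the disc has 2 mm of play on either side.
- bar_mid (a point): Middle of the steel alignment bar's face, at deck height (stage x = +70 mm); axes as stage, the face looks to -x. The bar is 100 mm long along y, its top 12 mm above the deck. The middle of the disc's flat is to end 3 mm above this point.
- microscope: Fixed video microscope on the same base, same frame as stage. A hand pointing straight down has no room under its head: reach in from the open side, hand leaning out to that side by 30 to 45 degrees. White arm (34 mm wide, 200 to 230 mm high) to the column at x = 140 mm (radius 13, 328 mm high; focus block 185 to 245 mm high, knobs to y = 42 mm either side).
- ring_light (a point): Centre of the underside of the microscope's black LED ring: radius 35 mm, 16 mm high, 90 mm above the bench (70 above the deck), at stage x = 33, y = 0. Above it the barrel (radius 21, from 196 to 234 mm above the bench 28 mm), then a blue camera 42 mm square, up to 310 mm.
- disc_centre (a point): Centre of the loose copper disc, half-way up. 96 mm diameter, 6 mm thick, 0.27 to 0.43 kg, one flat 37 mm from the centre (61 mm long), dark spots on top. Its x axis points square through the flat, z up. At the start x is 0 to 9 mm and y about 0 in the stage frame, the flat turned 50 to 137 degrees counter-clockwise (from above) from facing the bar. Home: x = 33, y = 0, 3 mm above the deck.
- disc_flat (a point): Middle of the disc's flat edge, half-way up (37 mm from disc_centre along the disc's x axis); axes as the disc.
- clip_left (a joint): Left sprung clip (stage y = +17 mm): steel finger 9 mm wide, hinged behind the bar and reaching over it. 0 rad: shut, foot 3.5 mm above the deck, its lip turned up to 9 mm above the deck, 12 mm before the bar. The disc's edge lifts it to about 0.07 rad when home. It presses with about 2 N; to push the disc in under both clips takes about 5 N.
- clip_right (a joint): Right sprung clip (stage y = -17 mm), otherwise as the left one.
- vial_a: Bystander: small glass vial with black cap, 29 mm diameter, 64 mm high, origin at its underside.
- vial_b: Bystander: small glass vial with black cap, 30 mm diameter, 68 mm high, origin at its underside.
- petri_a: Bystander: clear petri dish, 105 mm diameter, 16 mm high, origin at its underside.
- marker_blue: Bystander: blue and white marker pen lying on the bench, 135 mm long, origin at its underside.
- spare_cap: Bystander: blue tube cap, 34 mm diameter, 16 mm high, origin at its underside.

How it is judged:
On the way:
1. the disc is turned until its flat faces the alignment bar, to within about 15 degrees (angle between the x axis of disc_centre and the x axis of stage, either way round below 0.26 rad and x of disc_flat in the frame of stage above 0.02 m), for 0.1 s.
At the end, for the whole second after the job is handed in: The disc lies at rest flat on the deck between the guides, its flat flush with the alignment bar (within 2 mm and 2 degrees), with both sprung clips riding on its edge (each lifted at least 0.05 rad) (x of disc_flat in the frame of stage between 0.068 and 0.072 m and y of disc_centre in the frame of stage between -0.004 and 0.004 m and angle between the x axis of disc_centre and the x axis of stage, either way round below 0.035 rad and angle between disc_centre's own z axis and vertical below 0.035 rad and z of disc_centre in the frame of stage between 0.021 and 0.025 m and value of joint each of clip_left, clip_right above 0.05 rad and linear speed of disc below 0.005 m/s); the robot touches nothing.
It fails at once if the microscope is pushed with more than 15 N (contact force between any of the arm, the fingers and microscope above 15 N).
It fails at once if a vial, the petri dish, the marker or the spare cap is moved by more than 3 cm (distance of any of vial_a, vial_b, petri_a, marker_blue, spare_cap from where it was at the start of the episode above 0.03 m).
It also fails if it takes over 72 s, if anything falls off the work surface, if the arm or the gripper's body presses on something with over 40 N, if the wrist force passes 120 N, or if a joint passes its speed limit or range.

## Working session

There is one attempt and no reset: what is moved stays moved. The work goes in short steps, Python scripts to look and compute and a tool call to move; the robot and the scene stay as the last step left them, time stands still between calls to the robot, and variables do not carry over. Pictures are saved under pics/ and viewed, at most 10 in all, crops included, and the job is handed in when it is done.

Besides the shell and the picture viewer there is one more tool, called as name([rows], argument=value, ...), one row to a line, values as JSON. arm_command: Moves the arm, as the interface text tells. Its arguments: {"type":"object","properties":{"commands":{"type":"array"}},"required":["commands"]}

```bash
ls; mkdir -p pics
cat > h.py <<'E'
from plant import *
import numpy as np, cv2
from scipy.spatial.transform import Rotation as R
def K(d):
    f=240/np.tan(np.radians(d["fovy"])/2); return np.array([[f,0,d["cx"]],[0,f,d["cy"]],[0,0,1.]])
def ray(d,uv):
    p=cv2.undistortPoints(np.array(uv,float).reshape(-1,1,2),K(d),np.array(d["dist"],float)).reshape(-1,2)
    E=np.array(d["extrinsics"]); r=np.c_[p,np.ones(len(p))]@E[:3,:3]; c=-E[:3,:3].T@E[:3,3]
    return c,r
def onplane(d,uv,z):
    c,r=ray(d,uv); return c+r*((z-c[2])/r[:,2])[:,None]
def proj(d,P):
    E=np.array(d["extrinsics"]); rv=cv2.Rodrigues(E[:3,:3])[0]
    return cv2.projectPoints(np.array(P,float).reshape(-1,1,3),rv,E[:3,3].copy(),K(d),np.array(d["dist"],float))[0].reshape(-1,2)
def tri(ds,uvs):
    A=np.zeros((3,3));b=np.zeros(3)
    for d,uv in zip(ds,uvs):
        c,r=ray(d,[uv]); r=r[0]/np.linalg.norm(r[0]); M=np.eye(3)-np.outer(r,r); A+=M;b+=M@c
    return np.linalg.solve(A,b)
def snap(n,f):
    d=get_image(n); cv2.imwrite(f"pics/{f}.png",d["img"][:,:,::-1]); 
    import pickle; pickle.dump(d,open(f"pics/{f}.pkl","wb")); return d
def load(f):
    import pickle; return pickle.load(open(f"pics/{f}.pkl","rb"))
E
python3 - <<'E'
from h import *
for n in ("top","side","wrist"):
    d=snap(n,n+"0"); E=np.array(d["extrinsics"]); print(n,d["fovy"],-E[:3,:3].T@E[:3,3],E[2,:3],d["dist"])
print(get_state())
E
```

```text
pics
top 46.24212382266715 [ 0.34448985 -0.22856851  0.93793232] [ 0.15687399  0.02154557 -0.98738358] [-0.06821554  0.          0.          0.          0.        ]
side 45.6558203316463 [ 0.20746466 -1.00155192  0.65880637] [ 0.26802126  0.78755748 -0.55490343] [0.004915 0.       0.       0.       0.      ]
wrist 70.48619438835914 [ 0.19176848 -0.46887252  0.37387751] [-0.29062651 -0.07029439 -0.95425098] [0.01439389 0.         0.         0.         0.        ]
{'clock': 0.15, 'joint_positions': array([-1.33397219e+00,  2.13258088e-01, -3.48916564e-02,  1.32350008e+00,
       -3.32637374e-05,  1.57078597e+00]), 'qvel': array([ 3.51595051e-04, -7.36574601e-04,  1.70678799e-03,  2.35312546e-03,
       -7.71363325e-05,  7.74276010e-04]), 'joint_efforts': array([-1.19012166e-03, -6.86411691e+01,  4.87246549e+01,  1.32609138e-02,
        1.44638904e-05, -9.44420862e-06]), 'eef_pos': array([ 0.1172374 , -0.48579499,  0.23093161]), 'tool_rot': array([ 9.92996775e-01,  1.18140685e-01, -6.69276064e-05, -4.21797579e-04]), 'force': array([-0.108388  , -0.12289985, -1.09155454]), 'wrist_torque': array([-0.00096763, -0.01451886,  0.06192744]), 'grip_force': 0.0, 'grip_width': 0.0850951869971714}
```

View pics/top0.png

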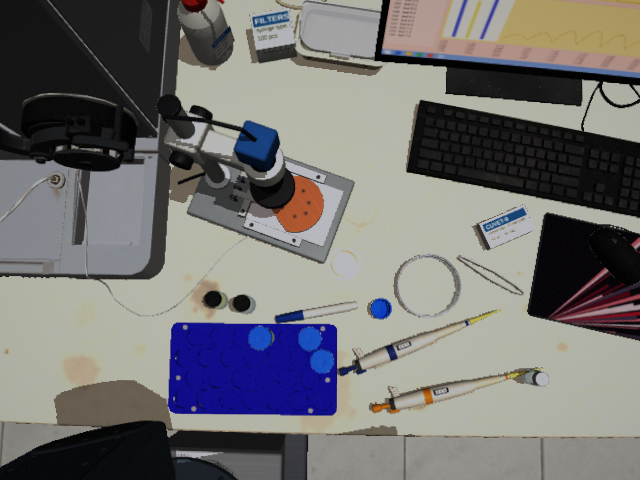

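View pics/side0.png

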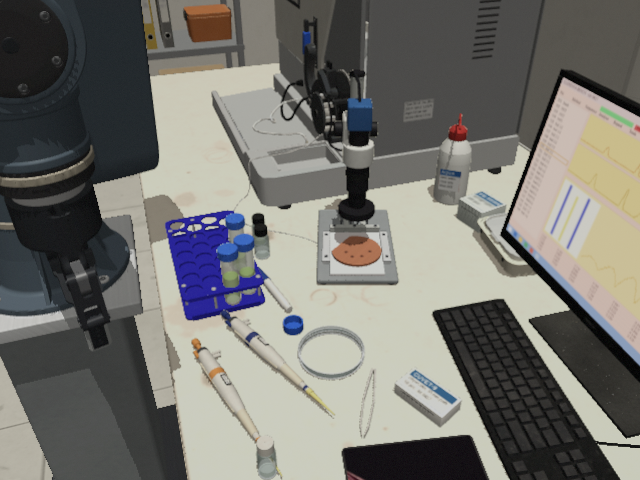

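Run:
```python
import cv2,numpy as np
a=cv2.imread("pics/top0.png")[125:275,170:370]; b=cv2.imread("pics/side0.png")[195:295,300:410]
a=cv2.resize(a,(800,600),interpolation=cv2.INTER_CUBIC); b=cv2.resize(b,(660,600),interpolation=cv2.INTER_CUBIC)
cv2.imwrite("pics/a.png",a);cv2.imwrite("pics/b.png",b)
```

```text
(no output)
```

View pics/a.png

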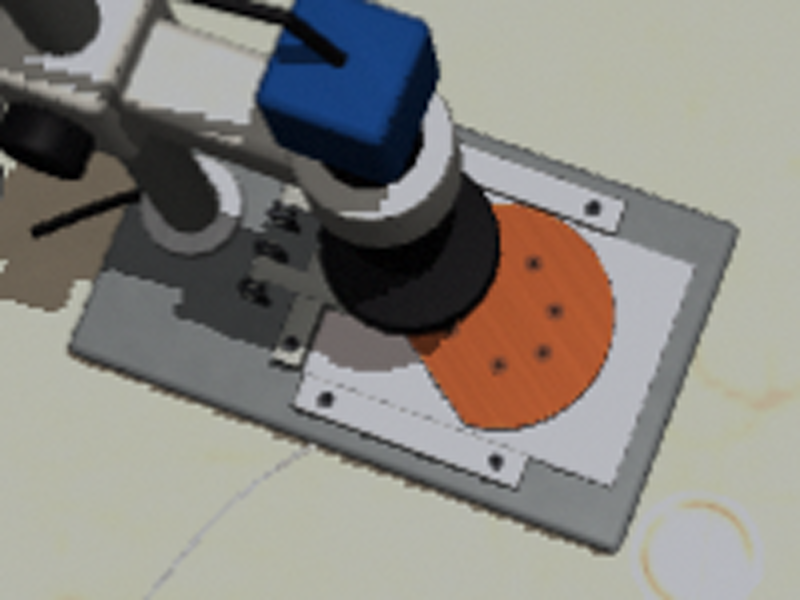

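View pics/b.png

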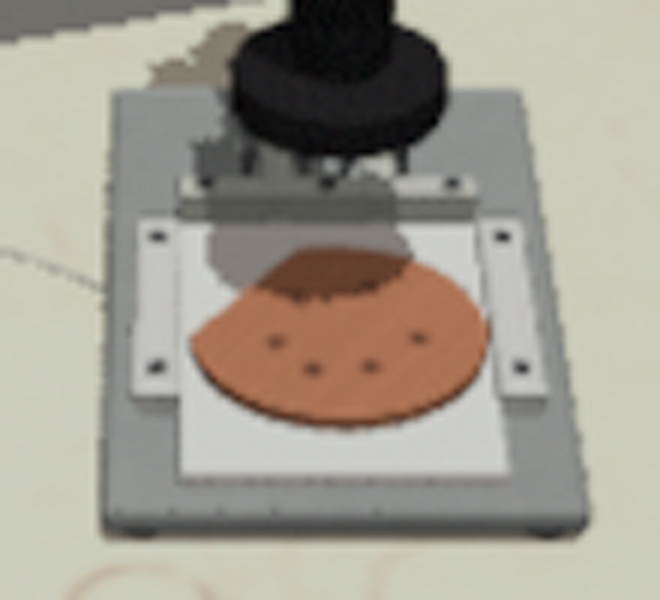

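```bash
cat > fit.py <<'E'
from h import *
from scipy.optimize import least_squares
T,S=load("top0"),load("side0")
ft=lambda L:np.array(L)/4+[170-.375,125-.375]
fs=lambda L:np.array(L)/6+[300-.4,195-.4]
tp=ft([(738,230),(612,552),(72,350),(697,264),(612,487)]); tq=np.array([(-80,-75,16),(-80,75,16),(170,75,16),(-68,-50,20),(-68,50,20)])/1e3
sp=fs([(105,520),(588,522),(113,90),(520,90),(180,473),(510,472)]); sq=np.array([(-80,75,16),(-80,-75,16),(170,75,16),(170,-75,16),(-68,50,20),(-68,-50,20)])/1e3
def Tst(p,q,dz=0): return np.c_[(R.from_euler('z',p[2]).apply(q))+[p[0],p[1],dz]]
def res(p): return np.r_[(proj(T,Tst(p,tq))-tp).ravel(),(proj(S,Tst(p,sq))-sp).ravel()]
s=least_squares(res,[.4,-.25,1.3]);print("stage",s.x,"res",s.fun.reshape(-1,2).round(1).tolist())
for a,b in ((1,0),(0,1),(4,4),(3,5)): print("tri",tri([T,S],[tp[a],sp[b]]).round(4))
np.save("stage.npy",s.x)
tosta=lambda P:R.from_euler('z',-s.x[2]).apply(np.array(P)-[s.x[0],s.x[1],0])
# disc top face z=.026
arcT=ft([(515,204),(560,222),(600,262),(614,310),(600,362),(565,408),(515,429)]); flT=ft([(465,425),(450,402),(430,366)])
arcS=fs([(490,330),(455,275),(480,375),(240,385),(330,420),(430,405)]); flS=fs([(196,338),(235,303),(270,274)])
for nm,d,a,f in(("T",T,arcT,flT),("S",S,arcS,flS)):
    a=tosta(onplane(d,a,.026));f=tosta(onplane(d,f,.026))
    c=least_squares(lambda c:np.hypot(*(a[:,:2]-c).T)-.048,[0,0]);v=f[-1]-f[0];n=np.arctan2(v[0],-v[1])
    for k in(n,n+np.pi):
        dd=(f[:,:2]-c.x)@[np.cos(k),np.sin(k)]
        if dd.mean()>0: print(nm,"centre",c.x.round(4),"res",c.fun.round(4),"ang",np.degrees(k)%360,"flat dist",dd.round(4))
spT=ft([(533,264),(555,311),(542,352),(499,365)]); spS=fs([(418,338),(370,367),(313,369),(277,342)])
for a,b in zip(spT,spS): print("spot",tosta(tri([T,S],[a,b])).round(4),tosta(onplane(T,[a],.026))[0].round(4))
E
python3 fit.py
```

```text
stage [ 0.5536958  -0.17191241  1.23059122] res [[1.6, -1.5], [2.0, 0.6], [-1.6, -0.5], [0.1, 0.5], [0.5, -0.1], [-1.5, -1.7], [0.6, -1.9], [-0.5, -1.0], [0.5, -0.9], [-0.3, 0.4], [-0.6, 0.7]]
tri [ 0.4591 -0.2192  0.0089]
tri [ 0.5974 -0.2701  0.0099]
tri [ 0.4842 -0.2187  0.0203]
tri [ 0.5791 -0.2525  0.021 ]
T centre [0.0022 0.0004] res [ 0.0004 -0.0003  0.0003  0.0005 -0.001   0.0003  0.0005] ang 51.31375546790058 flat dist [0.0348 0.0353 0.0348]
S centre [ 0.0013 -0.0036] res [-0.0017  0.0002  0.0004 -0.002   0.0014 -0.0001] ang 56.14505101421225 flat dist [0.037  0.0374 0.037 ]
spot [-0.0037 -0.026   0.0258] [-0.0037 -0.0254  0.026 ]
spot [-0.0194 -0.0102  0.0258] [-0.0195 -0.0098  0.026 ]
spot [-0.0206  0.0079  0.0258] [-0.0206  0.0084  0.026 ]
spot [-0.0058  0.0191  0.0257] [-0.0059  0.0197  0.026 ]
```

```bash
cat >> h.py <<'E'
def W(P):  # stage -> world
    p=np.load("stage.npy"); return R.from_euler('z',p[2]).apply(P)+[p[0],p[1],0]
def toS(P):
    p=np.load("stage.npy"); return R.from_euler('z',-p[2]).apply(np.array(P)-[p[0],p[1],0])
def pose(c,az,lean,edge,z,back=0.):
    """tool pose: centre c (stage xy), azimuth az (deg, stage) of hand, rear edge at radius `edge`, height z, backed off along tool z"""
    y=np.load("stage.npy")[2]; a=np.radians(az); l=np.radians(lean)
    o=np.array([np.cos(a),np.sin(a),0]); up=np.array([0,0,1.])
    zt=-o*np.sin(l)-up*np.cos(l); xt=o*np.cos(l)-up*np.sin(l)   # tool x outward/down: camera behind
    M=np.c_[xt,np.cross(zt,xt),zt]; tcp=np.r_[c,0]+o*edge+up*z-xt*.011-zt*back
    return W(tcp), R.from_euler('z',y)*R.from_matrix(M)
def plan(p1,r1,n,p0=None,r0=None):
    s=get_state()
    if p0 is None: p0,r0=s["eef_pos"],R.from_quat(s["tool_rot"])
    w=(r0.inv()*r1).as_rotvec()/n
    for k in range(n):
        sh=(r0*R.from_rotvec(w*k)).inv().apply((p1-p0)/n)*1e3
        print([*sh.round(1),*w.round(4)])
E
python3 - <<'E'
s=open('fit.py').read()
s=s.replace("(-80,-75,16),(-80,75,16),(170,75,16),(-68","(-80,-75,9),(-80,75,9),(170,75,9),(-68").replace("[(-80,75,16),(-80,-75,16),(170,75,16)","[(-80,75,9),(-80,-75,9),(170,75,16)")
open('fit.py','w').write(s)
E
python3 fit.py
python3 - <<'E'
from h import *
p,r=pose([.002,-.001],206,40,.035,.026,.12)
print(p,r.as_quat(),toS(p)); print(get_state()["eef_pos"]); plan(p,r,25)
E
```

```text
stage [ 0.55451771 -0.17082747  1.23049404] res [[0.8, -0.9], [1.3, 0.6], [-1.2, -0.2], [-0.5, 0.0], [-0.2, -0.6], [-1.2, 0.9], [0.5, 0.7], [-0.2, -1.3], [0.6, -1.3], [-0.0, -0.0], [-0.5, 0.2]]
tri [ 0.4591 -0.2192  0.0089]
tri [ 0.5974 -0.2701  0.0099]
tri [ 0.4842 -0.2187  0.0203]
tri [ 0.5791 -0.2525  0.021 ]
T centre [0.0009 0.0008] res [ 0.0004 -0.0003  0.0003  0.0005 -0.001   0.0003  0.0005] ang 51.31932333013756 flat dist [0.0348 0.0353 0.0348]
S centre [ 0.     -0.0032] res [-0.0017  0.0002  0.0004 -0.002   0.0014 -0.0001] ang 56.15061887644922 flat dist [0.037  0.0374 0.037 ]
spot [-0.0049 -0.0256  0.0258] [-0.005 -0.025  0.026]
spot [-0.0207 -0.0098  0.0258] [-0.0208 -0.0094  0.026 ]
spot [-0.0219  0.0083  0.0258] [-0.0219  0.0088  0.026 ]
spot [-0.0071  0.0195  0.0257] [-0.0072  0.0201  0.026 ]
[ 0.56787179 -0.27231688  0.124996  ] [-0.70107616  0.62571115  0.25517085  0.22774023] [-0.09121215 -0.04646261  0.124996  ]
[ 0.1172374  -0.48579499  0.23093161]
[np.float64(19.5), np.float64(-4.1), np.float64(4.2), np.float64(0.0235), np.float64(-0.0208), np.float64(0.0647)]
[np.
[... 2066 characters left out ...]
0.0647)]
[np.float64(4.5), np.float64(-19.3), np.float64(4.8), np.float64(0.0235), np.float64(-0.0208), np.float64(0.0647)]
[np.float64(3.4), np.float64(-19.4), np.float64(5.2), np.float64(0.0235), np.float64(-0.0208), np.float64(0.0647)]
[np.float64(2.2), np.float64(-19.5), np.float64(5.6), np.float64(0.0235), np.float64(-0.0208), np.float64(0.0647)]
[np.float64(1.1), np.float64(-19.5), np.float64(6.0), np.float64(0.0235), np.float64(-0.0208), np.float64(0.0647)]
[np.float64(-0.0), np.float64(-19.3), np.float64(6.4), np.float64(0.0235), np.float64(-0.0208), np.float64(0.0647)]
[np.float64(-1.1), np.float64(-19.2), np.float64(6.9), np.float64(0.0235), np.float64(-0.0208), np.float64(0.0647)]
```

arm_command([
  [19.5,-4.1,4.2,0.0235,-0.0208,0.0647,20],
  [19.3,-5.2,3.9,0.0235,-0.0208,0.0647,20],
  [19,-6.4,3.7,0.0235,-0.0208,0.0647,20],
  [18.6,-7.5,3.5,0.0235,-0.0208,0.0647,20],
  [18.2,-8.6,3.3,0.0235,-0.0208,0.0647,20],
])

```text
clock: 0.57
eef_pos: [0.2081, -0.4428, 0.2098]
tool_rot: [0.996, -0.045, -0.059, -0.052]
force: [-0.4, -0.0, -0.4]
grip_width: 0.0255
grip_force: 0.0
```

arm_command([
  [17.7,-9.7,3.1,0.0235,-0.0208,0.0647,20],
  [17.1,-10.8,3,0.0235,-0.0208,0.0647,20],
  [16.4,-11.8,2.9,0.0235,-0.0208,0.0647,20],
  [15.7,-12.7,2.9,0.0235,-0.0208,0.0647,20],
  [14.9,-13.7,2.9,0.0235,-0.0208,0.0647,20],
])

```text
clock: 0.98
eef_pos: [0.2985, -0.4, 0.1883]
tool_rot: [0.966, -0.205, -0.116, -0.103]
force: [0.3, -0.3, 0.4]
grip_width: 0.0169
grip_force: 0.0
```

arm_command([
  [14,-14.5,2.9,0.0235,-0.0208,0.0647,20],
  [13.1,-15.3,3,0.0235,-0.0208,0.0647,20],
  [12.1,-16.1,3.1,0.0235,-0.0208,0.0647,20],
  [11.1,-16.8,3.2,0.0235,-0.0208,0.0647,20],
  [10.1,-17.4,3.4,0.0235,-0.0208,0.0647,20],
])

```text
clock: 1.4
eef_pos: [0.3885, -0.3573, 0.1669]
tool_rot: [0.906, -0.359, -0.168, -0.15]
force: [-0.5, -0.1, 0.2]
grip_width: 0.0169
grip_force: 0.0
```

Run:
```python
from h import *
s=get_state();print(s["clock"],s["joint_positions"].round(3),s["eef_pos"],s["tool_rot"],s["force"],s["grip_width"])
p,r=pose([.002,-.001],206,40,.035,.026,.12); np.set_printoptions(suppress=True)
plan(p,r,10)
```

```text
1.4 [-0.818  0.722  0.476  1.763  0.124  3.051] [ 0.38848037 -0.35733671  0.16694741] [ 0.9058349  -0.35888307 -0.16822991 -0.14954856] [-0.492316   -0.1160854   0.23344068] 0.016906873155362007
[np.float64(8.9), np.float64(-17.9), np.float64(3.6), np.float64(0.0235), np.float64(-0.0207), np.float64(0.0644)]
[np.float64(7.8), np.float64(-18.3), np.float64(3.8), np.float64(0.0235), np.float64(-0.0207), np.float64(0.0644)]
[np.float64(6.7), np.float64(-18.7), np.float64(4.1), np.float64(0.0235), np.float64(-0.0207), np.float64(0.0644)]
[np.float64(5.6), np.float64(-19.0), np.float64(4.4), np.float64(0.0235), np.float64(-0.0207), np.float64(0.0644)]
[np.float64(4.5), np.float64(-19.2), np.float64(4.8), np.float64(0.0235), np.float64(-0.0207), np.float64(0.0644)]
[np.float64(3.3), np.float64(-19.3), np.float64(5.1), np.float64(0.0235), np.float64(-0.0207), np.float64(0.0644)]
[np.float64(2.2), np.float64(-19.4), np.float64(5.5), np.float64(0.0235), np.float64(-0.0207), np.float64(0.0644)]
[np.float64(1.1), np.float64(-19.4), np.float64(6.0), np.float64(0.0235), np.float64(-0.0207), np.float64(0.0644)]
[np.float64(-0.1), np.float64(-19.3), np.float64(6.4), np.float64(0.0235), np.float64(-0.0207), np.float64(0.0644)]
[np.float64(-1.1), np.float64(-19.1), np.float64(6.9), np.float64(0.0235), np.float64(-0.0207), np.float64(0.0644)]
```

arm_command([
  [0,0,0,0,0,-0.12,20],
  [0,0,0,0,0,-0.12,20],
  [0,0,0,0,0,-0.12,20],
  [0,0,0,0,0,-0.12,20],
  [0,0,0,0,0,-0.12,20],
])

```text
clock: 1.82
eef_pos: [0.3876, -0.3578, 0.1671]
tool_rot: [0.972, -0.071, -0.115, -0.192]
force: [-0.3, -1.1, 0.3]
grip_width: 0.0169
grip_force: 0.0
```

arm_command([
  [0,0,0,0,0,-0.12,20],
  [0,0,0,0,0,-0.12,20],
  [0,0,0,0,0,-0.12,20],
  [0,0,0,0,0,-0.12,20],
  [0,0,0,0,0,-0.12,20],
])

```text
clock: 2.23
eef_pos: [0.3876, -0.3579, 0.1672]
tool_rot: [0.949, 0.22, -0.053, -0.218]
force: [0.4, 0.4, -0.6]
grip_width: 0.0172
grip_force: 0.0
```

arm_command([
  [0,0,0,0,0,-0.12,20],
  [0,0,0,0,0,-0.12,20],
  [0,0,0,0,0,-0.12,20],
  [0,0,0,0,0,-0.12,20],
  [0,0,0,0,0,-0.12,20],
])

```text
clock: 2.65
eef_pos: [0.3876, -0.3579, 0.1672]
tool_rot: [0.842, 0.49, 0.013, -0.224]
force: [-1.2, -0.0, 0.8]
grip_width: 0.017
grip_force: 0.0
```

arm_command([
  [0,0,0,0,0,-0.12,20],
  [0,0,0,0,0,-0.12,20],
  [0,0,0,0,0,-0.12,20],
  [0,0,0,0,0,-0.12,20],
  [0,0,0,0,0,-0.12,20],
])

```text
clock: 3.07
eef_pos: [0.3876, -0.3579, 0.1672]
tool_rot: [0.66, 0.717, 0.079, -0.21]
force: [0.0, -0.5, -0.4]
grip_width: 0.0167
grip_force: 0.0
```

arm_command([
  [0,0,0,0,0,-0.12,20],
  [0,0,0,0,0,-0.12,20],
  [0,0,0,0,0,-0.12,20],
  [0,0,0,0,0,-0.12,20],
  [0,0,0,0,0,-0.12,20],
])

```text
clock: 3.48
eef_pos: [0.3876, -0.3579, 0.1672]
tool_rot: [0.418, 0.88, 0.138, -0.177]
force: [0.3, -0.0, 0.2]
grip_width: 0.0173
grip_force: 0.0
```

arm_command([
  [0,0,0,0,0,-0.12,20],
  [0,0,0,0,0,-0.12,20],
  [0,0,0,0,0,-0.12,20],
  [0,0,0,0,0,-0.12,20],
  [0,0,0,0,0,-0.12,20],
])

```text
clock: 3.9
eef_pos: [0.3876, -0.3579, 0.1672]
tool_rot: [0.139, 0.964, 0.184, -0.129]
force: [-0.4, 0.2, -0.1]
grip_width: 0.0173
grip_force: 0.0
```

arm_command([
  [0,0,0,0,0,-0.12,20],
  [0,0,0,0,0,-0.12,20],
  [0,0,0,0,0,-0.12,20],
  [0,0,0,0,0,-0.12,20],
  [0,0,0,0,0,-0.12,20],
])

```text
clock: 4.32
eef_pos: [0.3876, -0.3579, 0.1672]
tool_rot: [-0.152, 0.963, 0.214, -0.069]
force: [-0.1, -0.0, 0.0]
grip_width: 0.0171
grip_force: 0.0
```

```bash
sed -i 's/print(\[\*sh.round(1),\*w.round(4)\])/print([float(v) for v in [*sh.round(1),*w.round(4)]])/' h.py
python3 - <<'E'
from h import *
np.set_printoptions(suppress=True)
s=get_state();print(s["clock"],s["joint_positions"].round(3),s["eef_pos"],s["tool_rot"],s["force"],s["grip_width"])
p,r=pose([.001,-.001],206,40,.035,.026,.12)
plan(p,r,15)
E
```

```text
4.3167 [-0.819  0.72   0.474  1.762  0.123 -1.159] [ 0.38757994 -0.35788024  0.16717678] [-0.15196179  0.96258077  0.21360718 -0.06868662] [-0.05903358 -0.01102699  0.03801894] 0.01709080731837667
[-13.3, 0.5, 2.4, -0.0043, -0.0221, -0.0942]
[-13.3, -0.8, 2.7, -0.0043, -0.0221, -0.0942]
[-13.1, -2.0, 2.9, -0.0043, -0.0221, -0.0942]
[-12.8, -3.3, 3.2, -0.0043, -0.0221, -0.0942]
[-12.3, -4.5, 3.5, -0.0043, -0.0221, -0.0942]
[-11.8, -5.6, 3.7, -0.0043, -0.0221, -0.0942]
[-11.1, -6.7, 3.9, -0.0043, -0.0221, -0.0942]
[-10.3, -7.7, 4.2, -0.0043, -0.0221, -0.0942]
[-9.5, -8.7, 4.3, -0.0043, -0.0221, -0.0942]
[-8.5, -9.5, 4.5, -0.0043, -0.0221, -0.0942]
[-7.5, -10.3, 4.6, -0.0043, -0.0221, -0.0942]
[-6.4, -11.0, 4.7, -0.0043, -0.0221, -0.0942]
[-5.2, -11.6, 4.8, -0.0043, -0.0221, -0.0942]
[-4.0, -12.0, 4.9, -0.0043, -0.0221, -0.0942]
[-2.7, -12.3, 4.9, -0.0043, -0.0221, -0.0942]
```

arm_command([
  [-13.3,0.5,2.4,-0.0043,-0.0221,-0.0942,20],
  [-13.3,-0.8,2.7,-0.0043,-0.0221,-0.0942,20],
  [-13.1,-2,2.9,-0.0043,-0.0221,-0.0942,20],
  [-12.8,-3.3,3.2,-0.0043,-0.0221,-0.0942,20],
  [-12.3,-4.5,3.5,-0.0043,-0.0221,-0.0942,20],
])

```text
clock: 4.73
eef_pos: [0.4483, -0.3298, 0.1529]
tool_rot: [-0.359, 0.901, 0.242, 0.035]
force: [-1.3, 0.6, 0.0]
grip_width: 0.0169
grip_force: 0.0
```

arm_command([
  [-11.8,-5.6,3.7,-0.0043,-0.0221,-0.0942,20],
  [-11.1,-6.7,3.9,-0.0043,-0.0221,-0.0942,20],
  [-10.3,-7.7,4.2,-0.0043,-0.0221,-0.0942,20],
  [-9.5,-8.7,4.3,-0.0043,-0.0221,-0.0942,20],
  [-8.5,-9.5,4.5,-0.0043,-0.0221,-0.0942,20],
])

```text
clock: 5.15
eef_pos: [0.5084, -0.3019, 0.1387]
tool_rot: [-0.546, 0.786, 0.256, 0.135]
force: [-0.4, -0.2, 1.0]
grip_width: 0.0169
grip_force: 0.0
```

arm_command([
  [-7.5,-10.3,4.6,-0.0043,-0.0221,-0.0942,20],
  [-6.4,-11,4.7,-0.0043,-0.0221,-0.0942,20],
  [-5.2,-11.6,4.8,-0.0043,-0.0221,-0.0942,20],
  [-4,-12,4.9,-0.0043,-0.0221,-0.0942,20],
  [-2.7,-12.3,4.9,-0.0043,-0.0221,-0.0942,20],
])

```text
clock: 5.57
eef_pos: [0.5684, -0.274, 0.1246]
tool_rot: [0.7, -0.626, -0.255, -0.229]
force: [0.6, -1.5, 0.3]
grip_width: 0.0173
grip_force: 0.0
```

Run:
```python
from h import *
np.set_printoptions(suppress=True)
s=get_state();print(s["clock"],s["joint_positions"].round(3),s["eef_pos"],s["tool_rot"],s["force"],s["grip_width"])
p,r=pose([.001,-.001],206,40,.035,.026,.12)
plan(p,r,1)
snap("wrist","wrist1")
```

```text
5.5667 [-0.678  1.096  0.98   1.993  0.471 -2.493] [ 0.56843162 -0.27398762  0.1246069 ] [ 0.70049482 -0.62613904 -0.2550338  -0.22850529] [ 0.59831912 -1.47149935  0.25826086] 0.01726495154905082
[-0.9, 0.8, 0.2, -0.0017, 0.0009, -0.0009]
```

View pics/wrist1.png

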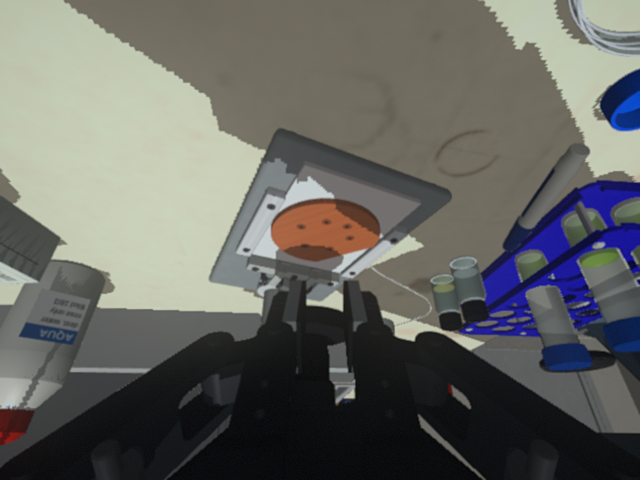

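Run:
```python
from h import *
p,r=pose([.001,-.001],184,38,.036,.026,.06); print(toS(p)); plan(p,r,10)
```

```text
[-0.06311501 -0.00548336  0.08005292]
[-0.6, 2.6, 6.1, 0.0243, 0.004, 0.0304]
[-0.5, 2.8, 6.0, 0.0243, 0.004, 0.0304]
[-0.5, 2.9, 5.9, 0.0243, 0.004, 0.0304]
[-0.4, 3.1, 5.8, 0.0243, 0.004, 0.0304]
[-0.3, 3.2, 5.8, 0.0243, 0.004, 0.0304]
[-0.2, 3.4, 5.7, 0.0243, 0.004, 0.0304]
[-0.2, 3.5, 5.6, 0.0243, 0.004, 0.0304]
[-0.1, 3.6, 5.5, 0.0243, 0.004, 0.0304]
[0.0, 3.8, 5.4, 0.0243, 0.004, 0.0304]
[0.1, 3.9, 5.3, 0.0243, 0.004, 0.0304]
```

arm_command([
  [-0.6,2.6,6.1,0.0243,0.004,0.0304,20],
  [-0.5,2.8,6,0.0243,0.004,0.0304,20],
  [-0.5,2.9,5.9,0.0243,0.004,0.0304,20],
  [-0.4,3.1,5.8,0.0243,0.004,0.0304,20],
  [-0.3,3.2,5.8,0.0243,0.004,0.0304,20],
])

```text
clock: 6.03
eef_pos: [0.5521, -0.2539, 0.1031]
tool_rot: [-0.636, 0.697, 0.226, 0.243]
force: [0.7, 0.3, 0.7]
grip_width: 0.0172
grip_force: 0.0
```

arm_command([
  [-0.2,3.4,5.7,0.0243,0.004,0.0304,20],
  [-0.2,3.5,5.6,0.0243,0.004,0.0304,20],
  [-0.1,3.6,5.5,0.0243,0.004,0.0304,20],
  [0,3.8,5.4,0.0243,0.004,0.0304,20],
  [0.1,3.9,5.3,0.0243,0.004,0.0304,20],
])

```text
clock: 6.45
eef_pos: [0.5369, -0.2338, 0.082]
tool_rot: [-0.567, 0.758, 0.195, 0.257]
force: [-0.0, -0.2, -0.1]
grip_width: 0.0172
grip_force: 0.0
```

Run:
```python
from h import *
np.set_printoptions(suppress=True)
s=get_state();print(s["clock"],s["joint_positions"].round(3),toS(s["eef_pos"]),s["force"])
p,r=pose([.001,-.001],184,38,.036,.027,0);plan(p,r,8)
d=snap("wrist","wrist2")
# tip geometry: project stage points of tool tip, for overlay
s=get_state();rt=R.from_quat(s["tool_rot"])
print(proj(d,s["eef_pos"]+rt.apply([[0,.0085,0],[0,-.0085,0],[.011,.0085,0],[.011,-.0085,0]])).round(0).tolist())
```

```text
6.45 [-0.713  0.701  0.149  1.332  0.586 -2.094] [-0.06524695 -0.00442157  0.08200201] [-0.03552619 -0.21769316 -0.09043498]
[-0.2, -0.1, 7.8, -0.0007, -0.0009, -0.0017]
[-0.2, -0.1, 7.8, -0.0007, -0.0009, -0.0017]
[-0.2, -0.1, 7.8, -0.0007, -0.0009, -0.0017]
[-0.2, -0.1, 7.8, -0.0007, -0.0009, -0.0017]
[-0.2, -0.1, 7.8, -0.0007, -0.0009, -0.0017]
[-0.2, -0.1, 7.8, -0.0007, -0.0009, -0.0017]
[-0.1, -0.1, 7.8, -0.0007, -0.0009, -0.0017]
[-0.1, -0.1, 7.8, -0.0007, -0.0009, -0.0017]
[[345.0, 298.0], [309.0, 298.0], [346.0, 276.0], [309.0, 276.0]]
```

View pics/wrist2.png

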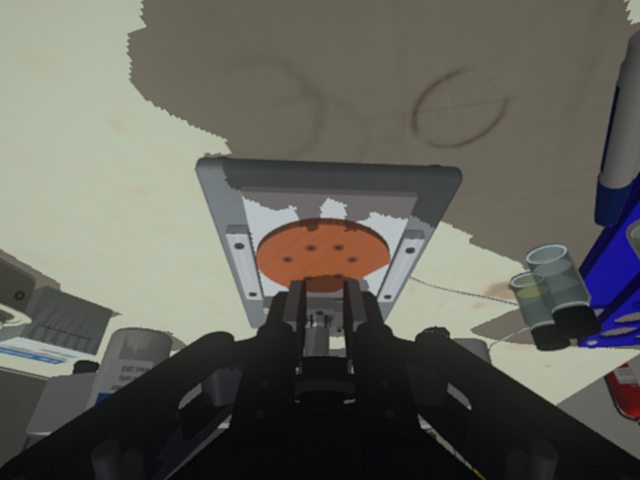

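arm_command([
  [-0.2,-0.1,7.8,-0.0007,-0.0009,-0.0017,20],
  [-0.2,-0.1,7.8,-0.0007,-0.0009,-0.0017,20],
  [-0.2,-0.1,7.8,-0.0007,-0.0009,-0.0017,20],
  [-0.2,-0.1,7.8,-0.0007,-0.0009,-0.0017,20],
  [-0.2,-0.1,7.8,-0.0007,-0.0009,-0.0017,20],
])

```text
clock: 6.92
eef_pos: [0.545, -0.2098, 0.0511]
tool_rot: [-0.572, 0.753, 0.197, 0.258]
force: [0.9, 0.1, -0.3]
grip_width: 0.0175
grip_force: 0.0
```

arm_command([
  [-0.2,-0.1,7.8,-0.0007,-0.0009,-0.0017,20],
  [-0.1,-0.1,4,-0.0007,-0.0009,-0.0017,20],
  [0,0,2,0,0,0,20],
  [0,0,0,0,0,0,20],
])

```text
clock: 7.25
eef_pos: [0.5472, -0.2017, 0.041]
tool_rot: [-0.573, 0.752, 0.197, 0.259]
force: [1.0, 0.3, 0.1]
grip_width: 0.0171
grip_force: 0.0
```

Run:
```python
from h import *
np.set_printoptions(suppress=True)
s=get_state();print(s["clock"],s["joint_positions"].round(3),toS(s["eef_pos"]),s["force"])
p,r=pose([.001,-.001],184,38,.036,.026,0);plan(p,r,1)
```

```text
7.25 [-0.665  0.715  0.059  1.209  0.603 -2.06 ] [-0.03156317 -0.003381    0.04104342] [0.99082469 0.30767421 0.1269762 ]
[0.9, 0.1, 9.8, 0.0016, -0.0005, 0.0019]
```

arm_command([
  [1.2,0,1.6,0,0,0,20],
  [1.2,0,1.6,0,0,0,20],
  [1.2,0,1.6,0,0,0,20],
])

```text
clock: 7.5
eef_pos: [0.5473, -0.2023, 0.0354]
tool_rot: [-0.573, 0.752, 0.197, 0.259]
force: [-0.3, 0.9, 1.2]
grip_width: 0.0171
grip_force: 0.0
```

arm_command([
  [0.6,0,0.8,0,0,0,20],
  [0.6,0,0.8,0,0,0,20],
])

```text
clock: 7.67
eef_pos: [0.5472, -0.2021, 0.0333]
tool_rot: [-0.573, 0.752, 0.197, 0.259]
force: [0.8, 0.6, 0.2]
grip_width: 0.017
grip_force: 0.0
```

arm_command([
  [0.6,0,0.8,0,0,0,20],
  [0,0,0,0,0,0,20],
])

```text
clock: 7.83
eef_pos: [0.5472, -0.2019, 0.0322]
tool_rot: [-0.573, 0.752, 0.197, 0.259]
force: [-0.3, 0.7, 0.2]
grip_width: 0.0173
grip_force: 0.0
```

arm_command([
  [0.6,0,0.8,0,0,0,20],
  [0.6,0,0.8,0,0,0,20],
])

```text
clock: 8.0
eef_pos: [0.5475, -0.2019, 0.0307]
tool_rot: [-0.573, 0.752, 0.197, 0.259]
force: [-2.1, -1.2, 15.8]
grip_width: 0.0172
grip_force: 8.2
```

arm_command([
  [0.6,0,0.8,0,0,0,20],
  [0,0,0,0,0,0,20],
])

```text
clock: 8.17
eef_pos: [0.5481, -0.2018, 0.0307]
tool_rot: [-0.573, 0.752, 0.197, 0.26]
force: [-0.5, 0.3, 15.0]
grip_width: 0.0172
grip_force: 7.5
```

```bash
cat >> h.py <<'E'
def rot_rows(c,deg,n):
    s=get_state(); p=s["eef_pos"]; r=R.from_quat(s["tool_rot"]); cw=W(np.r_[c,p[2]])
    q=R.from_euler('z',deg/n,degrees=True); print([float(v) for v in [*(r.inv().apply(q.apply(p-cw)+cw-p)*1e3).round(2),*r.inv().apply(q.as_rotvec()).round(4)]])
def spots(d,z=.026):
    im=d["img"]; hsv=cv2.cvtColor(im,cv2.COLOR_RGB2HSV)
    m=((hsv[...,0]<14)&(hsv[...,1]>110)&(hsv[...,2]>40)).astype(np.uint8)
    n,l,st,_=cv2.connectedComponentsWithStats(m); k=1+st[1:,4].argmax(); m=(l==k).astype(np.uint8)
    cs,_=cv2.findContours(m,cv2.RETR_EXTERNAL,cv2.CHAIN_APPROX_NONE); cs=max(cs,key=cv2.contourArea)
    f=np.zeros_like(m); cv2.drawContours(f,[cs],-1,1,-1); h=f&(1-m)
    n,l,st,ce=cv2.connectedComponentsWithStats(h)
    o=[(ce[i],st[i,4]) for i in range(1,n) if st[i,4]>=4]
    return [(toS(onplane(d,[c],z))[0][:2]*1e3,int(a)) for c,a in o], toS(onplane(d,cs[:,0,:],z))[:,:2]
E
python3 - <<'E'
from h import *
np.set_printoptions(suppress=True,precision=1)
print(toS(get_state()["eef_pos"])*1e3)
rot_rows([.001,-.001],-53,20)
for n in("top0","side0","wrist2"): print(n,spots(load(n))[0])
print(spots(snap("wrist","wrist3"))[0])
E
```

```text
[-31.4  -4.3  30.7]
[0.01, 1.5, -0.01, 0.0285, 0.0001, 0.0364]
top0 []
side0 []
wrist2 [(array([ -5.4, -27.7]), 4)]
[(array([-37.7, -35.6]), 7)]
```

arm_command([
  [0,1.5,0,0.0285,0,0.0364,20],
  [0,1.5,0,0.0285,0,0.0364,20],
  [0,1.5,0,0.0285,0,0.0364,20],
  [0,1.5,0,0.0285,0,0.0364,20],
  [0,1.5,0,0.0285,0,0.0364,20],
])

```text
clock: 8.63
eef_pos: [0.5413, -0.1996, 0.0308]
tool_rot: [-0.482, 0.813, 0.165, 0.281]
force: [1.5, -1.2, 12.4]
grip_width: 0.017
grip_force: 6.1
```

Run:
```python
from h import *
s=get_state();print(s["force"].round(1),s["joint_positions"].round(2),(toS(s["eef_pos"])*1e3).round(1))
T=snap("top","top1");S=snap("side","side1")
a=cv2.resize(T["img"][165:245,255:335],(400,400),interpolation=cv2.INTER_CUBIC);b=cv2.resize(S["img"][215:275,320:400],(400,300),interpolation=cv2.INTER_CUBIC)
o=np.zeros((400,800,3),np.uint8);o[:,:400]=a;o[:300,400:]=b
cv2.imwrite("pics/c1.png",o[:,:,::-1])
```

```text
[ 1.5 -1.2 12.4] [-0.69  0.6  -0.18  0.94  0.65 -1.81] [-31.5   2.8  30.8]
```

View pics/c1.png

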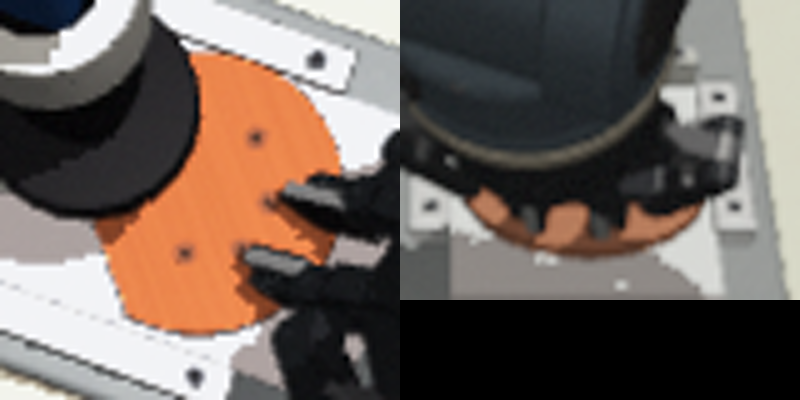

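```bash
cat >> h.py <<'E'
REF=np.array([(-5,-25.2),(-20.8,-9.6),(-21.9,8.6),(-7.1,19.8)])/1e3  # spots at start, stage (flat ~52.5)
def kab(A,B):
    a,b=A-A.mean(0),B-B.mean(0); th=np.arctan2((a[:,0]*b[:,1]-a[:,1]*b[:,0]).sum(),(a*b).sum()); return np.degrees(th),R.from_euler('z',th).as_matrix()[:2,:2]
def track(d,px,idx,c0=(.001,-.001)):
    P=toS(onplane(d,px,.026))[:,:2]; A=REF[idx]; th,M=kab(A,P); t=P.mean(0)-M@A.mean(0)
    print("turn",th.round(1),"centre",((M@np.array(c0)+t)*1e3).round(1),"res",((A@M.T+t-P)*1e3).round(1).tolist())
E
python3 - <<'E'
from h import *
d=load("top1"); f=lambda L:np.array(L)/5+[255-.4,165-.4]
track(d,f([(256,137),(268,201),(185,252)]),[0,1,3]); track(d,f([(256,137),(268,201),(240,248),(185,252)]),[0,1,2,3])
v=toS(onplane(d,f([(100,232),(123,312)]),.026)); v=v[1]-v[0]; print("flat ang",np.degrees(np.arctan2(-v[0],v[1])))
print(v); rot_rows([.002,0],-43,16)
E
```

```text
turn -12.9 centre [ 1. -2.] res [[0.2, 0.3], [-0.2, -0.0], [0.1, -0.2]]
turn -13.1 centre [ 1.  -1.9] res [[0.2, 0.3], [-0.2, 0.0], [-0.2, -0.1], [0.2, -0.2]]
flat ang 37.04461559666628
[-0.01699407  0.02251539  0.        ]
[0.03, 1.57, -0.03, 0.0289, 0.0001, 0.0369]
```

arm_command([
  [0,1.5,0,0.0285,0,0.0364,20],
  [0,1.5,0,0.0285,0,0.0364,20],
  [0,1.5,0,0.0285,0,0.0364,20],
  [0,1.5,0,0.0285,0,0.0364,20],
  [0,1.5,0,0.0285,0,0.0364,20],
])

```text
clock: 9.15
eef_pos: [0.5351, -0.1955, 0.0308]
tool_rot: [-0.385, 0.863, 0.131, 0.299]
force: [0.3, -0.4, 10.9]
grip_width: 0.017
grip_force: 5.5
```

arm_command([
  [0,1.5,0,0.0285,0,0.0364,20],
  [0,1.5,0,0.0285,0,0.0364,20],
  [0,1.5,0,0.0285,0,0.0364,20],
  [0,1.5,0,0.0285,0,0.0364,20],
  [0,1.5,0,0.0285,0,0.0364,20],
])

```text
clock: 9.57
eef_pos: [0.5301, -0.1901, 0.0308]
tool_rot: [-0.283, 0.902, 0.096, 0.312]
force: [0.3, -1.3, 9.6]
grip_width: 0.0172
grip_force: 4.8
```

arm_command([
  [0,1.5,0,0.0285,0,0.0364,20],
  [0,1.5,0,0.0285,0,0.0364,20],
  [0,1.5,0,0.0285,0,0.0364,20],
  [0,1.5,0,0.0285,0,0.0364,20],
  [0,0,0,0,0,0,20],
])

```text
clock: 9.98
eef_pos: [0.5266, -0.1842, 0.0309]
tool_rot: [-0.198, 0.924, 0.067, 0.32]
force: [0.0, 0.5, 9.8]
grip_width: 0.0171
grip_force: 4.9
```

Run:
```python
from h import *
s=get_state();print(s["force"].round(1),s["joint_positions"].round(2),(toS(s["eef_pos"])*1e3).round(1))
T=snap("top","top2");S=snap("side","side2")
a=cv2.resize(T["img"][165:245,255:335],(400,400),interpolation=cv2.INTER_CUBIC);b=cv2.resize(S["img"][215:275,320:400],(400,300),interpolation=cv2.INTER_CUBIC)
o=np.zeros((400,800,3),np.uint8);o[:,:400]=a;o[:300,400:]=b
cv2.imwrite("pics/c2.png",o[:,:,::-1])
```

```text
[0.  0.5 9.8] [-0.65  0.27 -0.76  0.18  0.57 -0.96] [-21.9  21.8  30.9]
```

View pics/c2.png

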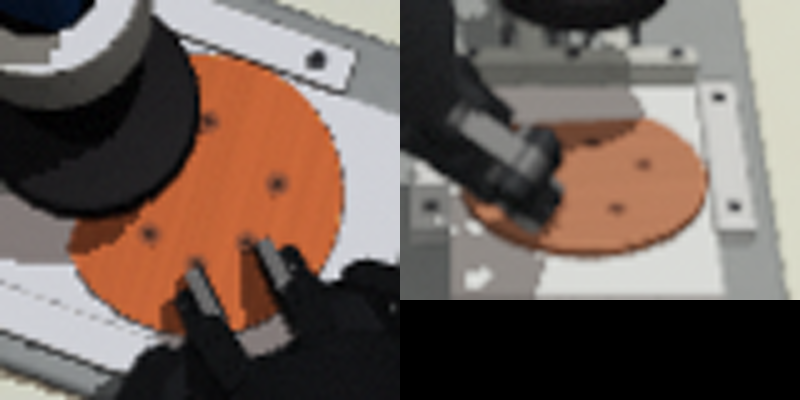

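Run:
```python
from h import *
d=load("top2"); f=lambda L:np.array(L)/5+[255-.4,165-.4]
track(d,f([(277,184),(246,241),(194,264),(150,233)]),[0,1,2,3])
S=load("side2"); g=lambda L:np.array(L)/5+[320-.4-80,215-.4]
v=toS(onplane(S,g([(530,124),(643,118)]),.026));print(v*1e3, "flat ang",np.degrees(np.arctan2(v[1,0]-v[0,0],v[0,1]-v[1,1])))
b=toS(onplane(S,g([(472,49),(696,49)]),.032));print("bar top edge",b*1e3,np.degrees(np.arctan2(b[1,0]-b[0,0],b[0,1]-b[1,1])))
```

```text
turn -50.7 centre [ 0.2 -1.1] res [[0.4, 0.1], [-0.3, 0.5], [-0.3, -0.4], [0.3, -0.1]]
[[ 34.31175691  18.35140537  26.        ]
 [ 38.63142122 -26.53111818  26.        ]] flat ang 5.497430883406645
bar top edge [[ 79.88751386  41.04481716  32.        ]
 [ 80.01169455 -50.17348792  32.        ]] 0.07799997293110116
```

arm_command([
  [0,0.9,0,0.0171,0,0.0218,20],
  [0,0.9,0,0.0171,0,0.0218,20],
  [0,0,0,0,0,0,20],
])

```text
clock: 10.33
eef_pos: [0.5263, -0.183, 0.0308]
tool_rot: [-0.173, 0.929, 0.058, 0.322]
force: [0.4, -0.2, 10.1]
grip_width: 0.0171
grip_force: 4.8
```

arm_command([
  [-1.2,0,-1.6,0,0,0,20],
  [-5,0,-6.4,0,0,0,20],
  [-6.2,0,-7.9,0,0,0,20],
])

```text
clock: 10.58
eef_pos: [0.5246, -0.1824, 0.0495]
tool_rot: [-0.173, 0.93, 0.059, 0.32]
force: [0.4, 0.0, -0.5]
grip_width: 0.0172
grip_force: 0.0
```

arm_command([
  [0,-3.75,0,-0.0712,0,-0.091,20],
  [0,-3.75,0,-0.0712,0,-0.091,20],
  [0,-3.75,0,-0.0712,0,-0.091,20],
  [0,-3.75,0,-0.0712,0,-0.091,20],
  [0,-3.75,0,-0.0712,0,-0.091,20],
])

```text
clock: 11.0
eef_pos: [0.5354, -0.1986, 0.0506]
tool_rot: [-0.433, 0.84, 0.148, 0.29]
force: [0.4, 0.2, -0.8]
grip_width: 0.0171
grip_force: 0.0
```

arm_command([
  [0,-3.75,0,-0.0712,0,-0.091,20],
  [0,-3.75,0,-0.0712,0,-0.091,20],
  [0,0,0,0,0,0,20],
])

```text
clock: 11.25
eef_pos: [0.5434, -0.203, 0.0494]
tool_rot: [-0.528, 0.784, 0.181, 0.27]
force: [0.4, -0.0, -1.1]
grip_width: 0.0176
grip_force: 0.0
```

Run:
```python
from h import *
s=get_state();print(s["clock"],s["force"].round(1),s["joint_positions"].round(2),(toS(s["eef_pos"])*1e3).round(1))
p,r=pose([.001,-.0015],180,38,.040,.0255,0);print(toS(p));plan(p,r,5)
d=snap("wrist","wrist4")
cv2.imwrite("pics/c3.png",cv2.resize(d["img"][150:310,200:440],(780,520),interpolation=cv2.INTER_CUBIC)[:,:,::-1])
```

```text
11.25 [ 0.4 -0.  -1.1] [-0.68  0.64 -0.04  1.11  0.63 -1.94] [-34.1  -0.2  49.4]
[-0.03033188 -0.0015      0.03227228]
[1.5, -0.2, 3.2, -0.0058, -0.0001, -0.0071]
[1.5, -0.2, 3.2, -0.0058, -0.0001, -0.0071]
[1.5, -0.2, 3.2, -0.0058, -0.0001, -0.0071]
[1.5, -0.2, 3.2, -0.0058, -0.0001, -0.0071]
[1.5, -0.2, 3.2, -0.0058, -0.0001, -0.0071]
```

View pics/c3.png

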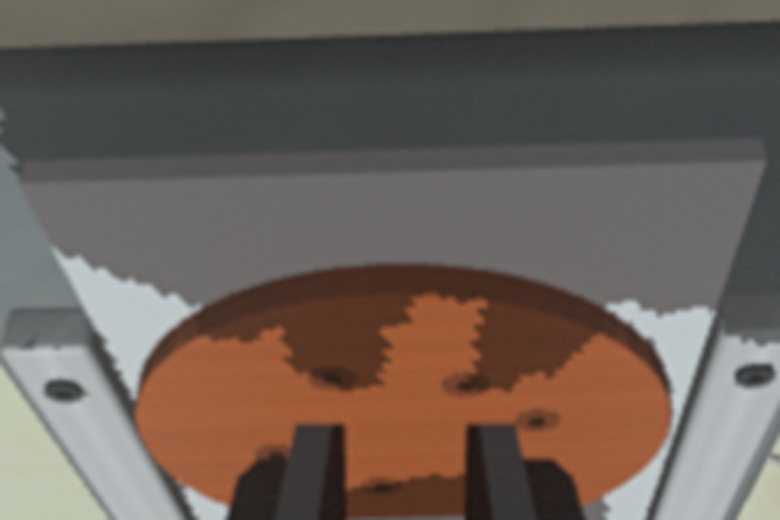

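arm_command([
  [1.5,-0.2,3.2,-0.0058,0,-0.0071,20],
  [1.5,-0.2,3.2,-0.0058,0,-0.0071,20],
  [1.5,-0.2,3.2,-0.0058,0,-0.0071,20],
  [1.5,-0.2,3.2,-0.0058,0,-0.0071,20],
  [1.5,-0.2,3.2,-0.0058,0,-0.0071,20],
])

```text
clock: 11.72
eef_pos: [0.544, -0.1985, 0.0323]
tool_rot: [-0.543, 0.774, 0.187, 0.266]
force: [-0.9, -1.0, -0.6]
grip_width: 0.017
grip_force: 0.0
```

arm_command([
  [0.6,0,0.8,0,0,0,20],
  [0.6,0,0.8,0,0,0,20],
  [0.6,0,0.8,0,0,0,20],
])

```text
clock: 11.97
eef_pos: [0.5451, -0.1985, 0.0306]
tool_rot: [-0.543, 0.774, 0.186, 0.267]
force: [-3.4, -0.2, 24.8]
grip_width: 0.0172
grip_force: 12.3
```

Run:
```python
from h import *
s=get_state();print(s["clock"],s["force"].round(1),s["joint_positions"].round(2),(toS(s["eef_pos"])*1e3).round(1))
r=R.from_quat(s["tool_rot"]); sx=W([1,0,0])-W([0,0,0]); sy=W([0,1,0])-W([0,0,0]); print("stage x in tool",r.inv().apply(sx).round(3),"y",r.inv().apply(sy).round(3),"down",r.inv().apply([0,0,-1]).round(3))
```

```text
11.9667 [-3.4 -0.2 24.8] [-0.67  0.68 -0.04  1.1   0.62 -1.97] [-29.3  -0.4  30.6]
stage x in tool [-0.787  0.008  0.616] y [ 0.005  1.    -0.006] down [0.616 0.002 0.787]
```

arm_command([
  [-2,0.1,1.55,0,0,0,20],
  [-3.2,0.2,2.5,0,0,0,20],
  [-3.2,0.2,2.5,0,0,0,20],
  [-3.2,0.2,2.5,0,0,0,20],
  [-3.2,0.2,2.5,0,0,0,20],
])

```text
clock: 12.38
eef_pos: [0.5509, -0.1809, 0.0308]
tool_rot: [-0.543, 0.774, 0.186, 0.267]
force: [-1.2, -1.2, 15.0]
grip_width: 0.0173
grip_force: 7.3
```

Run:
```python
from h import *
s=get_state();print(s["clock"],s["force"].round(1),s["joint_positions"].round(2),(toS(s["eef_pos"])*1e3).round(1))
```

```text
12.3833 [-1.2 -1.2 15. ] [-0.64  0.66 -0.07  1.07  0.63 -1.94] [-10.7   0.   30.8]
```

arm_command([
  [0.6,0,0.8,0,0,0,20],
  [-2.1,0,2.2,0,0,0,20],
  [-2.4,0,1.85,0,0,0,20],
  [-2.4,0,1.85,0,0,0,20],
])

```text
clock: 12.72
eef_pos: [0.5547, -0.1729, 0.0306]
tool_rot: [-0.543, 0.774, 0.185, 0.268]
force: [-3.4, -7.2, 27.6]
grip_width: 0.017
grip_force: 14.7
```

Run:
```python
from h import *
s=get_state();print(s["clock"],s["force"].round(1),toS(W([0,0,0])+s["force"]).round(1),(toS(s["eef_pos"])*1e3).round(1))
```

```text
12.7167 [-3.4 -7.2 27.6] [-7.9  0.8 27.6] [-1.9 -0.9 30.6]
```

arm_command([
  [-1.6,0.3,1.25,0,0,0,20],
  [-1.6,0.3,1.25,0,0,0,20],
  [0,0,0,0,0,0,20],
])

```text
clock: 12.97
eef_pos: [0.5558, -0.1686, 0.0306]
tool_rot: [-0.543, 0.774, 0.185, 0.268]
force: [0.8, -1.6, 25.8]
grip_width: 0.0175
grip_force: 12.8
```

Run:
```python
from h import *
s=get_state();print(s["clock"],s["force"].round(1),toS(W([0,0,0])+s["force"]).round(1),(toS(s["eef_pos"])*1e3).round(1))
d=snap("top","top5")
```

```text
12.9667 [ 0.8 -1.6 25.8] [-1.3 -1.3 25.8] [ 2.5 -0.4 30.6]
```

arm_command([
  [-0.8,0,0.62,0,0,0,20],
  [-0.8,0,0.62,0,0,0,20],
  [0,0,0,0,0,0,20],
])

```text
clock: 13.27
eef_pos: [0.5564, -0.1669, 0.0306]
tool_rot: [-0.543, 0.774, 0.185, 0.268]
force: [-0.1, -4.1, 27.0]
grip_width: 0.017
grip_force: 13.4
```

Run:
```python
from h import *
s=get_state();print(s["clock"],s["force"].round(1),toS(W([0,0,0])+s["force"]).round(1),(toS(s["eef_pos"])*1e3).round(1),s["wrist_torque"].round(2))
```

```text
13.2667 [-0.1 -4.1 27. ] [-3.9 -1.2 27. ] [ 4.3 -0.5 30.6] [ 1.94 -0.73 -0.07]
```

arm_command([
  [-0.8,0,0.62,0,0,0,20],
  [-0.8,0,0.62,0,0,0,20],
  [0,0,0,0,0,0,20],
])

```text
clock: 13.52
eef_pos: [0.5571, -0.165, 0.0306]
tool_rot: [-0.543, 0.774, 0.185, 0.268]
force: [0.0, -4.1, 27.0]
grip_width: 0.0169
grip_force: 13.3
```

Run:
```python
from h import *
s=get_state();print(s["clock"],s["force"].round(1),toS(W([0,0,0])+s["force"]).round(1),(toS(s["eef_pos"])*1e3).round(1),s["wrist_torque"].round(2))
```

```text
13.5167 [ 0.  -4.1 27. ] [-3.8 -1.4 27. ] [ 6.3 -0.5 30.6] [ 1.85 -0.67 -0.07]
```

arm_command([
  [-0.8,0,0.62,0,0,0,20],
  [-0.8,0,0.62,0,0,0,20],
  [0,0,0,0,0,0,20],
])

```text
clock: 13.77
eef_pos: [0.5578, -0.1631, 0.0306]
tool_rot: [-0.543, 0.774, 0.185, 0.268]
force: [-1.0, -4.2, 26.9]
grip_width: 0.0171
grip_force: 13.2
```

Run:
```python
from h import *
s=get_state();print(s["clock"],s["force"].round(1),toS(W([0,0,0])+s["force"]).round(1),(toS(s["eef_pos"])*1e3).round(1),s["wrist_torque"].round(2))
T=snap("top","top6");S=snap("side","side6")
a=cv2.resize(T["img"][165:245,240:340],(400,320),interpolation=cv2.INTER_CUBIC);b=cv2.resize(S["img"][215:275,320:400],(400,300),interpolation=cv2.INTER_CUBIC)
o=np.zeros((580,800,3),np.uint8);o[:320,:400]=a;o[:300,400:]=b
w=snap("wrist","wrist6")["img"][170:300,200:440]; o[320:,:480]=cv2.resize(w,(480,260))
cv2.imwrite("pics/c6.png",o[:,:,::-1])
```

```text
13.7667 [-1.  -4.2 26.9] [-4.3 -0.5 26.9] [ 8.3 -0.5 30.6] [ 1.87 -0.74 -0.06]
```

```bash
cat >> h.py <<'E'
def rim(d,x0,name=""):
    hsv=cv2.cvtColor(d["img"],cv2.COLOR_RGB2HSV)
    m=((hsv[...,0]<16)&(hsv[...,1]>90)&(hsv[...,2]>35)).astype(np.uint8)
    cs,_=cv2.findContours(m,cv2.RETR_EXTERNAL,cv2.CHAIN_APPROX_NONE)
    P=np.vstack([c[:,0,:] for c in cs]).astype(float); S=toS(onplane(d,P,.026))[:,:2]
    c=np.array([x0,0.])
    for w in(.007,.004,.002,.0015,.0015):
        q=S-c; rr=np.hypot(*q.T); a=np.degrees(np.arctan2(q[:,1],q[:,0]))%360
        k=(abs(rr-.048)<w)&(a>100)&(a<260)
        # one outermost pts per direction
        from scipy.optimize import least_squares
        if k.sum()<8: print(name,"few",k.sum());return
        c=least_squares(lambda c:np.hypot(*(S[k]-c).T)-.048,c,loss="soft_l1",f_scale=.0005).x
    print(name,(c*1e3).round(1),int(k.sum()),np.ptp(a[k]).round())
E
python3 - <<'E'
from h import *
for n,x in(("top0",0),("top1",0),("top2",0),("top5",.032),("top6",.034),("side0",0),("side2",0),("side6",.034),("wrist2",0),("wrist4",0),("wrist6",.033)):
    rim(load(n),x,n)
E
```

```text
top0 [1.8 0.3] 72 156.0
top1 [ 2.2 -0.3] 53 157.0
top2 [1.5 0.1] 57 158.0
top5 [28.6 -1.2] 46 158.0
top6 [29.7 -1.2] 40 159.0
side0 [-2.4 -1. ] 50 153.0
side2 [-2.5 -0.7] 51 144.0
side6 [24.3 -2.4] 47 157.0
wrist2 [-5.2 -2.7] 131 144.0
wrist4 [-6.7 -1.7] 154 136.0
wrist6 [20. -3.] 170 128.0
```

View pics/c6.png

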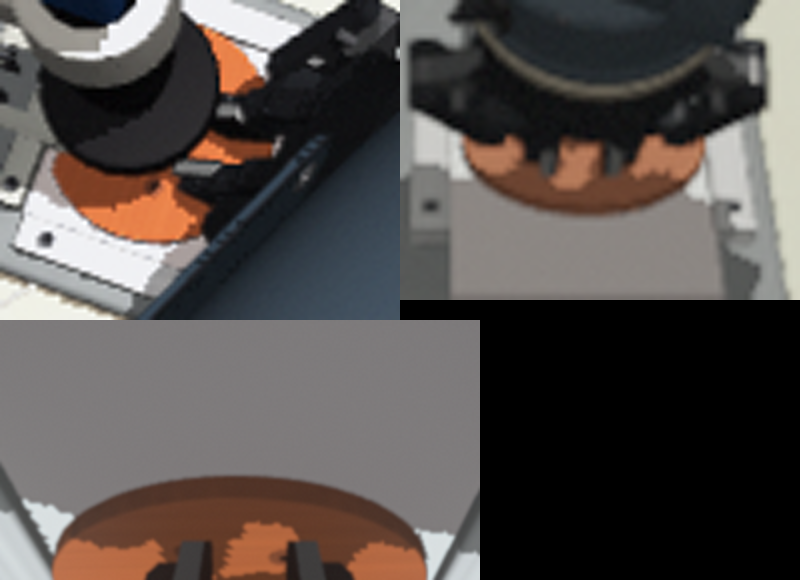

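Run:
```python
from h import *
T=load("top6")
f=lambda L:np.array(L)/4+[240-.4,165-.4]
print("disc corner,(z26)",(toS(onplane(T,f([(52,158),(56,182),(75,210)]),.026))*1e3).round(1).tolist())
for y in(.022,.026,.028,.030,.034,.040):
    x=np.arange(.050,.086,.002); P=proj(T,W(np.c_[x,0*x+y,0*x+.023])).round().astype(int)
    print(y,[tuple(int(v) for v in T["img"][b,a]//10) for a,b in P])
```

```text
disc corner,(z26) [[65.3, 25.8, 26.0], [60.0, 34.7, 26.0], [48.2, 43.0, 26.0]]
0.022 [(4, 2, 1), (2, 1, 1), (6, 3, 2), (3, 2, 1), (8, 4, 2), (12, 6, 3), (10, 6, 4), (12, 9, 8), (11, 11, 10), (13, 12, 12), (5, 5, 5), (8, 8, 8), (13, 13, 12), (12, 12, 12), (12, 12, 12), (11, 11, 10), (12, 12, 11), (8, 8, 8)]
0.026 [(12, 6, 3), (12, 6, 3), (12, 6, 3), (12, 6, 3), (12, 6, 3), (12, 6, 3), (12, 6, 3), (12, 6, 4), (16, 15, 15), (15, 14, 14), (7, 7, 7), (9, 9, 9), (13, 13, 12), (12, 12, 12), (12, 13, 12), (12, 12, 12), (12, 12, 12), (7, 7, 7)]
0.028 [(12, 6, 3), (12, 6, 3), (12, 6, 3), (12, 6, 3), (12, 6, 3), (12, 6, 3), (12, 6, 4), (14, 10, 8), (16, 15, 15), (15, 14, 14), (11, 10, 10), (8, 8, 7), (13, 13, 12), (13, 13, 12), (12, 12, 12), (12, 12, 12), (11, 11, 11), (8, 8, 8)]
0.03 [(12, 6, 3), (12, 6, 3), (12, 6, 3), (12, 6, 3), (12, 6, 3), (12, 6, 3), (12, 6, 3), (12, 7, 6), (14, 13, 12), (13, 12, 12), (5, 5, 5), (12, 12, 11), (13, 13, 12), (13, 13, 12), (12, 13, 12), (12, 12, 12), (12, 12, 11), (10, 10, 10)]
0.034 [(12, 6, 3), (12, 6, 3), (12, 6, 3), (12, 6, 3), (12, 7, 5), (14, 9, 8), (16, 15, 15), (16, 15, 15), (16, 15, 15), (16, 15, 14), (6, 6, 6), (9, 9, 9), (13, 13, 12), (13, 13, 12), (12, 13, 12), (12, 12, 12), (12, 12, 12), (10, 10, 10)]
0.04 [(12, 6, 4), (13, 10, 9), (16, 15, 15), (16, 15, 15), (16, 15, 15), (16, 15, 15), (17, 16, 15), (20, 19, 19), (18, 17, 17), (16, 16, 16), (5, 5, 5), (9, 9, 9), (14, 14, 14), (7, 7, 7), (2, 2, 3), (5, 5, 5), (12, 12, 11), (8, 8, 8)]
```

arm_command([
  [-1.8,0,-2.4,0,0,0,20],
  [-3.7,0,-4.7,0,0,0,20],
  [-3.7,0,-4.7,0,0,0,20],
  [8,0,-6.2,0,0,0,20],
  [9.4,0,-7.4,0,0,0,20],
])

```text
clock: 14.33
eef_pos: [0.5481, -0.1836, 0.0433]
tool_rot: [-0.543, 0.774, 0.187, 0.266]
force: [-0.1, -0.2, -0.8]
grip_width: 0.0169
grip_force: 0.0
```

arm_command([
  [9.4,0,-7.4,0,0,0,20],
  [0,0,0,0,0,0,20],
])

```text
clock: 14.5
eef_pos: [0.5434, -0.1972, 0.0425]
tool_rot: [-0.542, 0.775, 0.187, 0.266]
force: [0.2, -0.5, 0.5]
grip_width: 0.0172
grip_force: 0.0
```

Run:
```python
from h import *
s=get_state();print(s["clock"],s["force"].round(1),(toS(s["eef_pos"])*1e3).round(1))
_,r=pose([0,0],180,38,.04,.03,0); p=W([-.027,.0005,.0265]); plan(p,r,5)
T=snap("top","top7"); rim(T,.028,"top7"); rim(snap("side","side7"),.028,"side7")
for y in(.022,.028,.030):
    x=np.arange(.050,.076,.002); P=proj(T,W(np.c_[x,0*x+y,0*x+.023])).round().astype(int)
    print(y,[tuple(int(v) for v in T["img"][b,a]//10) for a,b in P])
```

```text
14.5 [ 0.2 -0.5  0.5] [-28.5   1.7  42.5]
[1.7, -0.2, 2.7, -0.0011, -0.0002, -0.0015]
[1.7, -0.2, 2.7, -0.0011, -0.0002, -0.0015]
[1.7, -0.2, 2.7, -0.0011, -0.0002, -0.0015]
[1.7, -0.2, 2.7, -0.0011, -0.0002, -0.0015]
[1.7, -0.2, 2.7, -0.0011, -0.0002, -0.0015]
top7 [28.8 -0.8] 70 153.0
side7 [24.8 -2. ] 31 107.0
0.022 [(4, 2, 1), (2, 1, 1), (6, 3, 2), (3, 2, 1), (8, 4, 2), (13, 6, 3), (10, 7, 5), (13, 10, 9), (12, 11, 11), (13, 12, 12), (6, 6, 5), (9, 9, 8), (14, 14, 13)]
0.028 [(13, 6, 3), (13, 6, 3), (13, 6, 3), (13, 6, 3), (13, 6, 3), (13, 6, 4), (13, 7, 4), (14, 10, 9), (17, 16, 16), (16, 15, 15), (11, 10, 10), (8, 8, 7), (13, 13, 13)]
0.03 [(13, 6, 3), (13, 6, 3), (13, 6, 3), (12, 6, 3), (13, 6, 3), (13, 6, 4), (13, 6, 3), (13, 8, 6), (14, 13, 13), (14, 13, 13), (6, 6, 5), (12, 12, 12), (13, 13, 13)]
```

arm_command([
  [1.7,-0.2,2.7,-0.0011,0,-0.0015,20],
  [1.7,-0.2,2.7,-0.0011,0,-0.0015,20],
  [1.7,-0.2,2.7,-0.0011,0,-0.0015,20],
  [1.7,-0.2,2.7,-0.0011,0,-0.0015,20],
  [1.7,-0.2,2.7,-0.0011,0,-0.0015,20],
])

```text
clock: 15.02
eef_pos: [0.5457, -0.193, 0.0266]
tool_rot: [-0.547, 0.772, 0.188, 0.265]
force: [-0.4, -0.4, -0.3]
grip_width: 0.0166
grip_force: 0.0
```

arm_command([
  [-1.6,0,1.25,0,0,0,20],
  [-1.6,0,1.25,0,0,0,20],
  [-1.6,0,1.25,0,0,0,20],
  [-1.6,0,1.25,0,0,0,20],
  [0,0,0,0,0,0,20],
])

```text
clock: 15.43
eef_pos: [0.5487, -0.1854, 0.0275]
tool_rot: [-0.547, 0.772, 0.188, 0.266]
force: [0.5, -0.2, 1.3]
grip_width: 0.0169
grip_force: 0.8
```

```bash
cat > st.py <<'E'
from h import *
s=get_state();print(s["clock"],toS(W([0,0,0])+s["force"]).round(1),(toS(s["eef_pos"])*1e3).round(1))
E
python3 st.py
```

```text
15.4333 [-0.1 -0.5  1.3] [-15.7   0.6  27.5]
```

arm_command([
  [-1.2,0,0.95,0,0,0,20],
  [-1.2,0,0.95,0,0,0,20],
  [0,0,0,0,0,0,20],
])

```text
clock: 15.68
eef_pos: [0.5495, -0.1829, 0.0273]
tool_rot: [-0.547, 0.772, 0.188, 0.265]
force: [-2.5, -4.2, 5.4]
grip_width: 0.0169
grip_force: 3.6
```

```bash
python3 st.py
```

```text
15.6833 [-4.8  0.9  5.4] [-13.    0.7  27.3]
```

arm_command([
  [-1.2,0,0.95,0,0,0,20],
  [-1.2,0,0.95,0,0,0,20],
  [0,0,0,0,0,0,20],
])

```text
clock: 15.93
eef_pos: [0.5507, -0.1808, 0.0277]
tool_rot: [-0.547, 0.772, 0.187, 0.265]
force: [-7.3, -9.8, 13.1]
grip_width: 0.0172
grip_force: 8.8
```

```bash
python3 st.py
```

```text
15.9333 [-11.6   3.6  13.1] [-10.7   0.3  27.7]
```

arm_command([
  [-0.8,0,0.62,0,0,0,20],
  [-0.8,0,0.62,0,0,0,20],
  [0,0,0,0,0,0,20],
])

```text
clock: 16.18
eef_pos: [0.5519, -0.1797, 0.0283]
tool_rot: [-0.547, 0.772, 0.186, 0.266]
force: [-8.4, -14.6, 17.7]
grip_width: 0.0173
grip_force: 14.3
```

```bash
python3 st.py
```

```text
16.1833 [-16.6   3.   17.7] [-9.2 -0.5 28.3]
```

```bash
cat > chk.py <<'E'
from h import *
import sys
n=sys.argv[1]; T=snap("top","top"+n); rim(T,.031,"top"); rim(snap("side","side"+n),.03,"side")
for y in(.020,.022,.024,.026,.028):
    x=np.arange(.054,.076,.001); P=proj(T,W(np.c_[x,0*x+y,0*x+.026])).astype(np.float32)
    I=cv2.remap(T["img"],P[:,0].copy(),P[:,1].copy(),cv2.INTER_LINEAR)[:,0].astype(int)
    print(y,"R-B",(I[:,0]-I[:,2]).tolist())
E
python3 chk.py 8; python3 st.py
```

```text
top [34.2 -1.1] 55 158.0
side [29.4 -1.3] 31 91.0
0.02 R-B [0, 1, 3, 5, 5, 8, 8, 9, 9, 7, 5, 4, 5, 7, 10, 9, 6, 7, 7, 5, 5, 5]
0.022 R-B [23, 26, 35, 44, 53, 58, 63, 66, 57, 46, 39, 33, 38, 47, 54, 56, 50, 18, 6, 6, 6, 6]
0.024 R-B [76, 81, 87, 87, 91, 91, 90, 90, 88, 89, 92, 92, 92, 88, 87, 87, 43, 6, 5, 6, 6, 6]
0.026 R-B [91, 90, 90, 91, 92, 93, 91, 90, 90, 91, 92, 92, 92, 88, 83, 62, 33, 13, 6, 6, 6, 6]
0.028 R-B [90, 90, 90, 92, 92, 92, 91, 90, 89, 90, 91, 93, 92, 89, 83, 73, 38, 5, 4, 5, 6, 6]
16.2833 [-15.3   1.5  17.1] [-9.2 -0.5 28.3]
```

arm_command([
  [1.6,0,-1.25,0,0,0,20],
  [4,0,-3.1,0,0,0,20],
  [4,0,-3.1,0,0,0,20],
  [0,0,-20,0,0,0,20],
  [0,0,-25,0,0,0,20],
])

```text
clock: 16.7
eef_pos: [0.5367, -0.2146, 0.0616]
tool_rot: [-0.546, 0.772, 0.19, 0.265]
force: [0.8, -0.5, 1.1]
grip_width: 0.0173
grip_force: 0.0
```

arm_command([
  [0,0,-25,0,0,0,20],
  [0,0,-25,0,0,0,20],
  [0,0,-20,0,0,0,20],
  [0,0,0,0,0,0,20],
  [0,0,0,0,0,0,20],
])

```text
clock: 17.12
eef_pos: [0.5236, -0.2569, 0.1177]
tool_rot: [-0.546, 0.772, 0.187, 0.266]
force: [-0.0, -0.3, -0.6]
grip_width: 0.017
grip_force: 0.0
```

```bash
python3 st.py; python3 chk.py 9
python3 - <<'E'
from h import *
w=snap("wrist","wrist9"); rim(w,.028,"wrist (start bias -6.7+~0.5)")
for nm in("side9","wrist9"):
  S=load(nm)
  # flat/bar gap seen from the side: sample along x at several y just below ring
  for y in(-.026,-.022,0,.022,.026):
    x=np.arange(.056,.080,.001); P=proj(S,W(np.c_[x,0*x+y,0*x+.026])).astype(np.float32)
    I=cv2.remap(S["img"],P[:,0].copy(),P[:,1].copy(),cv2.INTER_LINEAR)[:,0].astype(int); print(nm,y,(I[:,0]-I[:,2]).tolist())
E
```

```text
17.1167 [-0.3 -0.1 -0.6] [-91.4   0.4 117.7]
top [33.8 -0.9] 71 159.0
side [29.5 -1.7] 47 144.0
0.02 R-B [1, 0, 1, 4, 5, 9, 9, 9, 8, 6, 5, 5, 6, 7, 11, 11, 6, 7, 6, 6, 6, 6]
0.022 R-B [24, 27, 36, 45, 54, 61, 66, 67, 56, 46, 39, 33, 38, 49, 56, 57, 50, 17, 5, 5, 6, 7]
0.024 R-B [76, 81, 89, 89, 93, 93, 91, 91, 88, 91, 94, 95, 95, 90, 88, 89, 44, 5, 6, 6, 6, 6]
0.026 R-B [92, 92, 92, 93, 94, 94, 93, 91, 92, 92, 93, 94, 94, 91, 86, 64, 33, 13, 5, 6, 6, 7]
0.028 R-B [93, 92, 92, 93, 94, 93, 92, 91, 90, 91, 92, 94, 94, 92, 85, 73, 38, 4, 4, 5, 6, 6]
wrist (start bias -6.7+~0.5) [27.1 -2.8] 95 129.0
side9 -0.026 [-1, -1, -1, -2, -2, -2, -2, -2, -1, -1, -1, 0, -1, -1, -1, 0, -1, -1, -1, 0, -1, -1, -2, -3]
side9 -0.022 [1, 1, 1, 0, -1, 0, 0, -1, -1, -1, 0, 0, 0, 0, 0, -1, -1, -1, -2, -2, -2, -2, -1, -1]
side9 0 [36, 32, 28, 24, 20, 16, 11, 9, 4, 3, 1, 0, -2, -2, -2, -2, -2, -2, -3, -2, -3, -2, -2, -1]
side9 0.022 [51, 48, 41, 35, 29, 23, 16, 9, 2, -1, -1, -1, -1, -1, -2, -2, -2, -2, -2, -1, -1, -1, -1, -1]
side9 0.026 [25, 17, 14, 12, 9, 7, 4, 2, -1, -2, -2, -2, -2, -2, -2, -3, -3, -2, -3, -3, -3, -2, -2, -1]
wrist9 -0.026 [40, 40, 40, 40, 40, 42, 46, 53, 58, 62, 65, 60, 49, 38, 22, 10, 4, 0, 0, 1, 1, 1, 0, 1]
wrist9 -0.022 [41, 41, 40, 40, 39, 36, 34, 27, 20, 13, 6, 3, 2, 1, 0, 1, 2, 3, 3, 4, 4, 3, 5, 5]
wrist9 0 [41, 42, 42, 42, 43, 42, 43, 44, 45, 43, 43, 35, 28, 20, 11, 4, 2, 0, 1, 1, 1, 1, 1, 2]
wrist9 0.022 [40, 41, 41, 41, 40, 41, 42, 42, 42, 41, 40, 35, 28, 21, 12, 6, 6, 5, 5, 4, 4, 5, 5, 4]
wrist9 0.026 [39, 39, 39, 40, 40, 41, 41, 41, 41, 41, 40, 34, 26, 18, 11, 4, 2, -1, 0, 0, 0, 0, 0, 1]
```

```bash
python3 -c "
from plant import *
print(sign_off())"
```

```text
the job is handed in; nothing more can be done
None
```

I turned the disc to face the alignment bar, pushed it home under the clips, backed the arm clear and handed the job in. The cameras put its flat on the bar at about x = 70 mm and within about 1° of square, with y near -1 mm, but I had no direct reading of the clip angles or of the judge's result.

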